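# Put the seam ruler back in its sloping stand

## Robot

A 6-joint arm with a two-finger parallel gripper is mounted at the origin on the work surface. World frame = base frame: x ahead of the robot, y to its left, z up, the work surface at z = 0. Lengths are in m, angles in rad, forces in N, time in s.
With the tool pointing down it reaches from about 0.425 to 0.925 m from the base axis. Payload 12.5 kg.
Tool frame: the origin (TCP) lies midway between the tips of the shut fingers; the grasp point (between the pads) lies 19 mm behind it (robot.grasp_offset is the distance from the TCP to the grasp point, in m); z points along the fingers, y is the line along which they close (so a half turn about z gives the same grasp; the last joint's range is limited). The gripper opens to 85 mm and grips with 20 to 120 N. Pads are 22 mm wide; open, the fingers measure 114 mm over their backs; the gripper's body (76 mm by 85 mm) begins 54 mm behind the grasp point. The pads swing forward as they close: fully open they stand 13 mm farther back than shut.
Start: joints at [-1.411, 0.491, 1.559, -0, 1.092, -0.106], TCP at [0.164, -0.603, 0.231] pointing down, gripper open.
Joint ranges: [-3.1, 3.1], [-0.84, 2.19], [0.05, 2.79], [-1.13, 4.28], [0.06, 2.93], [-2.69, 2.69]. Speed limits (rad/s): [2.22, 2.22, 2.79, 3.14, 3.14, 3.14].

## Interface

Orientations are given as a unit quaternion [w, x, y, z].
In Python, from workcell import robot, imaging, finder gives the robot as it stands. The module is installed in compiled form; this text tells all that it offers.
- The arm moves only by the shell command python3 -m crank 'ROWS' [FORCE]. ROWS is JSON, a list of rows, each a list of 3 entries, a list of its own where there are three numbers: the opening, from -1 (shut) to 1 (fully open), then the shift along the tool's x, y, z in units of 500 mm (1.0 is 500 mm), then the turn about the tool's z in units of pi rad (1.0 is pi rad). A call has 1 to 5 rows; each row is the pose to reach, as a shift and turn from the pose commanded when the call began, along the tool's axes at that moment, turning the shorter way round; what a row does not reach only later rows make up. A row lasts 1/8 s, in which the tool goes at most 62.5 mm and 10.7 degrees, less where a joint would pass 70% of its speed; a pose out of reach is approached as far as the arm can. A call with a number of a shift or a turn outside -1 to 1 is refused whole. A call with a gripper value outside its range is refused whole. The fingers move at their own pace and stop on an object; FORCE is the grip in N (left out, the last holds). Time passes only in rows, so rows that repeat a pose let the fingers close. It gives the time, the measured TCP pose, the force, the opening and the grip force at its end, in the units of the state.
- robot.get_state(): the state, without advancing time (a new reading comes with each control period).
- imaging.snapshot(name): name is "scene" or "top" or "wrist"; returns (picture, depth): 400x640x3 uint8, red, green, blue; 400x640 float32, m along the optical axis (not along the pixel's ray), 0 where there is no reading.
- imaging.camera_info(name): a dict with "camera_matrix" (3x3 intrinsics, pixels), "cam_to_world" (4x4, takes a point from camera to world coordinates). Camera axes: x right, y up, looking along -z (the intrinsics and any distortion apply to the point x, -y, -z); pixel columns grow to the right and rows downward; lengths in m; the calibration is good to about 2 mm. A picture is of the moment at which its call begins: read the wrist's pose just before it. camera_info takes no time and is no camera call; for the wrist camera it gives the pose at the moment of the call.
- robot.job_done(): hands the job in; it is judged then, once.
Trained networks look in the newest picture that a camera, given by its name, has taken for a name from the list of things; names that differ only in an ending like _2 or _b are one class to them, and where a whole thing is asked for, a point or a joint stands for the part that bears it (a point fixed in the world has none). Each returns a list of dicts, best first, with "confidence" (0 to 1); they miss things now and then, are a little off and sometimes report something else, mostly with a low value. They report only what shows in the picture. A call takes as long as a camera call. They do not tell look-alikes from the thing itself.
- finder.boxes_of(camera, name): "at" ([column, row] in pixels, amid what is visible of it).
The state is a dict: "time": time; "joint_positions": joint angles; "joint_velocities": joint speeds; "joint_efforts": joint torques, N m; "position": TCP position; "tcp_rot": TCP orientation; "contact_force": force on the tool from outside, world axes, zero at the start; "torque": the same for the moment, N m; "grip_width": finger opening in m; "grip_force": force on a finger pad.
Only numpy, scipy, OpenCV 4.12 (cv2) and the standard library are available. Lean on these libraries where they do the work, as an engineer would, in place of code of your own. Each camera call takes 0.05 s, during which the arm holds its last target. There are 200 camera calls.

## Task

Put the flat metal ruler away in its sloping wooden stand. It is too thin to pick up where it lies, so slide it along the little table until one end sticks well out past an edge, take it by that end, lift it clear and, still holding it, feed the other end under the stand's two straps until it is fully home against the stop; then let go. Never let the ruler touch the big table, and leave the thread cone, bobbin tray, pattern weight and jar where they are.

Things in the scene. Friction and masses are not known exactly. Their poses are not given: they have to be found in the camera images.
- bench: little table: light-blue plate 220 x 280 x 10 mm on four thin legs 18 mm in from its sides, fixed left or right of the robot's centre line (the stand is on the other side). Flat top 85 mm above the work surface, free on all four edges. Origin: centre of its footprint, on the work surface. x along the 220 mm side (within 0.15 rad of the robot's x), y along the 280 mm side, z up.
- ruler: flat aluminium ruler 220 x 42 x 3.5 mm, 70 to 130 g, loose, wholly on the bench, roughly along its y (within 0.3 rad). Origin: centre of its underside; x along its length, y across, z up. Either end may go in the stand. Pressed with shut fingertips (about 6 N) it drags along with them. Over an edge it can be pinched across its 42 mm width, fingers reaching down on both sides.
- ruler_a (a point): middle of the ruler's +x end, 110 mm from its centre, at half thickness; a black dot is drawn near this end
- ruler_b (a point): middle of the ruler's -x end, 110 mm from its centre, at half thickness
- stand: plywood stand that carries the pocket, fixed; base 150 x 80 x 10 mm, from 90 mm before to 60 mm behind the origin along x. Origin on the work surface; x (within 0.3 rad of the robot's x) points from the pocket's low end to its high open end; z up. The fingers, reaching past a held ruler, need the ruler's part beyond the pocket's floor.
- pocket: the stand's channel, rising at 35 degrees away from the robot. Origin: middle of its floor at the low stop, 75 mm before the stand's origin and 20 mm up. x up the slope, y across, z square out of the floor. Floor x = 0 to 130 mm, 66 mm wide; stop wall at x = 0, 16 mm high. Side walls 54 mm apart, 16 mm high to x = 98 mm, then flaring. Open above x = 90 mm; a ruler put home sticks out 90 mm.
- strap_hi (a point): middle of the underside of the pocket's upper strap, 12 mm above the pocket's floor; the strap is a dark bar 20 mm long (pocket x = 70 to 90 mm), 4 mm thick, across the channel
- strap_lo (a point): middle of the underside of the lower strap, alike, at pocket x = 20 to 40 mm
- cone: bystander, loose: cream thread cone, 72 mm across the base, 164 mm high, on the work surface beyond the bench's +y or -y edge (centre 55 to 75 mm out), blocking that side. Origin: centre of its underside.
- tray: bystander, loose: black bobbin tray 110 x 60 x 22 mm on the work surface beyond the bench's other y edge, so low that fingers and ruler pass above it. Origin: centre of its underside.
- weight: bystander, loose: round dark steel pattern weight, 56 mm across, 20 mm high, on the bench's top near its far edge. Origin: centre of its underside.
- jar: bystander, loose: glass jar 60 mm across, 85 mm high, on the work surface to the left (+y) of the stand's high end, about 105 mm off its middle line. Origin: centre of its underside.
Things that resemble listed ones, but are neither listed nor needed, are in the scene too. Several things have the shape of the ruler; the one meant has the colours described above.

How it is judged:
By the outcome, as a careful person would: the job done as asked, in the order asked, and still so for the second after the job is handed in, with the robot touching nothing.
It also fails if it takes over 58 s, if anything falls off the work surface, if the arm or the gripper's body presses on something with over 40 N, if the wrist force passes 120 N, or if a joint passes its speed limit or range.

## Working session

There is one attempt and no reset: what is moved stays moved. The work goes in short steps, Python scripts to look and compute and a shell command to move; the robot and the scene stay as the last step left them, time stands still between calls to the robot, and variables do not carry over. Pictures are saved under pics/ and viewed, at most 11 in all, crops included, and the job is handed in when it is done.

```bash
mkdir -p pics; ls
cat > h.py <<'E'
import numpy as np, cv2
from scipy.spatial.transform import Rotation as R
from workcell import robot, imaging, finder
def cloud(cam):
    info=imaging.camera_info(cam); rgb,d=imaging.snapshot(cam)
    K=np.array(info["camera_matrix"]);T=np.array(info["cam_to_world"])
    v,u=np.mgrid[0:400,0:640]
    P=np.stack([(u-K[0,2])/K[0,0]*d,-(v-K[1,2])/K[1,1]*d,-d],-1)
    W=P@T[:3,:3].T+T[:3,3]; W[d==0]=np.nan
    return rgb,d,W
def rot(s):
    q=s["tcp_rot"]; return R.from_quat([q[1],q[2],q[3],q[0]])
E
cat > a.py <<'E'
from h import *
for c in ["top","scene"]:
    rgb,d,W=cloud(c); cv2.imwrite(f"pics/{c}0.png",rgb[:,:,::-1]); np.save(f"{c}.npy",W); np.save(f"{c}rgb.npy",rgb)
    print(c,imaging.camera_info(c))
    for n in ["bench","ruler","stand","pocket","strap_hi","cone","tray","weight","jar"]:
        for r in finder.boxes_of(c,n)[:3]:
            u,v=map(int,np.round(r["at"])); v=min(max(v,0),399);u=min(max(u,0),639)
            print(n,round(r["confidence"],2),u,v,W[v,u].round(3),rgb[v,u])
s=robot.get_state();print(s["time"],s["position"],rot(s).as_matrix().round(3),s["grip_width"])
E
python3 a.py
```

```text
pics
top {'camera_matrix': array([[495.46911301,   0.        , 318.30540494],
       [  0.        , 495.46911301, 194.08301622],
       [  0.        ,   0.        ,   1.        ]]), 'cam_to_world': array([[ 0.02437816,  0.98762021, -0.15495816,  0.26322878],
       [-0.99967139,  0.02531166,  0.00405376, -0.01388876],
       [ 0.00792582,  0.15480841,  0.98791272,  1.58954208],
       [ 0.        ,  0.        ,  0.        ,  1.        ]])}
ruler 0.89 371 190 [ 0.516 -0.182  0.088] [244 245 244]
ruler 0.82 414 116 [ 0.783 -0.332  0.005] [ 64 113 229]
ruler 0.64 325 116 [ 0.775 -0.036  0.002] [220  67  54]
stand 0.84 255 192 [0.505 0.178 0.057] [183 153 108]
pocket 0.95 256 192 [0.506 0.176 0.052] [188 156 112]
strap_hi 0.67 255 197 [0.491 0.179 0.047] [235 207 147]
cone 0.89 442 187 [ 0.526 -0.394  0.114] [169 157 127]
tray 0.6 315 186 [ 0.538 -0.009  0.004] [91 84 84]
tray 0.39 442 190 [ 0.517 -0.394  0.113] [164 153 124]
weight 0.81 376 157 [ 0.616 -0.194  0.106] [103 103 105]
scene {'camera_matrix': array([[378.21441055,   0.        , 319.10298123],
       [  0.        , 378.214410
[... 474 characters left out ...]
95  0.088] [200 200 194]
ruler 0.87 430 282 [ 0.794 -0.016  0.003] [209  50  37]
ruler 0.78 163 263 [ 0.231 -0.284  0.005] [ 54 103 187]
stand 0.94 362 174 [0.519 0.191 0.015] [210 184 133]
pocket 0.87 362 165 [0.53  0.155 0.091] [177 151 101]
strap_hi 0.55 360 163 [0.52  0.165 0.083] [101  64  37]
cone 0.57 219 378 [ 0.544 -0.422  0.115] [121 109  86]
tray 0.65 333 228 [0.532 0.002 0.004] [99 97 91]
weight 0.97 324 293 [ 0.62  -0.197  0.103] [ 98 100  97]
weight 0.18 332 226 [0.529 0.003 0.009] [108 104  98]
jar 0.96 408 156 [0.613 0.272 0.061] [160 138 114]
1.0 [ 0.16417969 -0.60305145  0.23135001] [[ 0.965  0.263  0.   ]
 [ 0.263 -0.965 -0.   ]
 [ 0.     0.    -1.   ]] 0.08507707848145211
```

Run:
```python
import cv2
a=cv2.imread("pics/top0.png")[90:260,200:480]; cv2.imwrite("pics/topc.png",cv2.resize(a,None,fx=2.8,fy=2.8,interpolation=cv2.INTER_CUBIC))
```

```text
(no output)
```

View pics/topc.png

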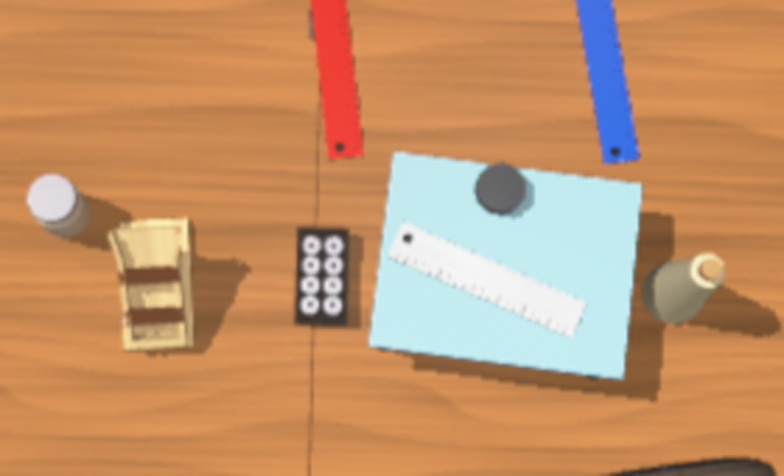

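View pics/scene0.png

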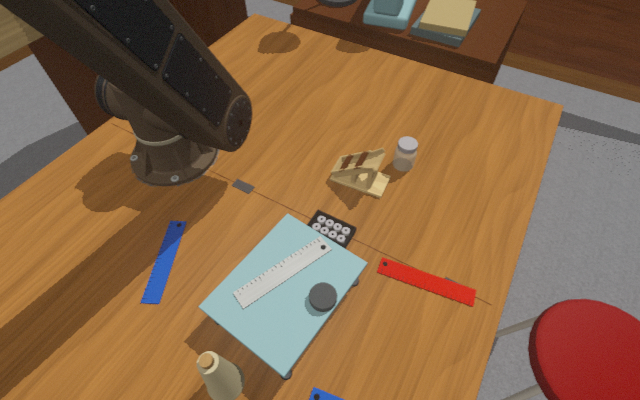

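The crop shows the white ruler on the blue bench with its dot end at crop (405,238), toward +y. The tray is beyond the +y edge and the cone beyond −y. The stand with two dark straps is at (155,290), and the jar is at (55,195). The plan is to slide the ruler over the +y edge, above the tray.

```bash
cat > fit.py <<'E'
from h import *
def rect(p):
    (c,s,a)=cv2.minAreaRect((p*1000).astype(np.float32)); return np.round(c,1),np.round(s,1),round(a,2)
def pca(p):
    c=p.mean(0); u,s,v=np.linalg.svd(p-c,full_matrices=False); d=v[0]
    return c.round(4), d.round(4), np.ptp((p-c)@v.T,axis=0).round(4)
for c in ["top","scene"]:
    W=np.load(c+".npy"); rgb=np.load(c+"rgb.npy").astype(int); r,g,b=rgb[...,0],rgb[...,1],rgb[...,2]
    X,Y,Z=W[...,0],W[...,1],W[...,2]
    reg=(X>.3)&(X<.75)&(Y<-.02)&(Y>-.38)&(Z>.075)&(Z<.098)
    blue=reg&(b-r>15); q=cv2.morphologyEx(blue.astype(np.uint8),cv2.MORPH_OPEN,np.ones((3,3)))>0
    print(c,"bench",rect(W[q][:,:2]),np.median(Z[q]))
    wh=reg&(b-r<15)&(r>140); n,l,st,ce=cv2.connectedComponentsWithStats(wh.astype(np.uint8),connectivity=4)
    k=1+st[1:,4].argmax(); q=(l==k)
    print(c,"ruler",q.sum(),rect(W[q][:,:2]),pca(W[q][:,:2]),np.median(Z[q]))
    st_=(X>.38)&(X<.62)&(Y>.08)&(Y<.235)&(Z>.004)&(Z<.2)
    print(c,"stand",rect(W[st_][:,:2]))
    base=st_&(Z<.014)&(r-b>30); print("base",base.sum(),rect(W[base][:,:2]))
    dk=st_&(r<135)&(r-b>35)&(Z>.04)&(Z<.1)
    n,l,s2,ce=cv2.connectedComponentsWithStats(dk.astype(np.uint8),connectivity=4)
    for k in range(1,n):
        if s2[k,4]>8: q=l==k; print("strap?",s2[k,4],W[q].mean(0).round(4),pca(W[q][:,:2]),np.median(Z[q]).round(4))
    for nm,(x,y,h0,h1) in dict(weight=(.616,-.194,.1,.112),jar=(.63,.27,.07,.095)).items():
        q=(abs(X-x)<.06)&(abs(Y-y)<.06)&(Z>h0)&(Z<h1); print(nm,q.sum(),W[q].mean(0).round(3))
E
python3 fit.py
```

```text
top bench (array([ 535.8, -211.7]), array([278.6, 220.3]), 83.85) 0.08431596239810057
top ruler 938 (array([ 518. , -188.7]), array([219.5,  42.6]), 66.72) (array([ 0.5174, -0.1897]), array([0.3913, 0.9203]), array([0.2194, 0.0432])) 0.0878382313649354
top stand (array([499.7, 157.3]), array([153.5, 239.7]), 89.41)
base 455 (array([499.7, 157.3]), array([153.5, 239.7]), 89.41)
strap? 95 [0.5139 0.1805 0.0794] (array([0.5139, 0.1805]), array([ 0.0773, -0.997 ]), array([0.0595, 0.0155])) 0.0795
strap? 95 [0.4735 0.177  0.0514] (array([0.4735, 0.177 ]), array([ 0.0602, -0.9982]), array([0.0601, 0.0167])) 0.0512
weight 204 [ 0.617 -0.202  0.105]
jar 239 [0.596 0.292 0.084]
scene bench (array([ 537.6, -210.9]), array([279.8, 220. ]), 83.75) 0.08512936862451947
scene ruler 1962 (array([ 517.1, -188.6]), array([220.6,  46.1]), 67.19) (array([ 0.5161, -0.1948]), array([-0.389 , -0.9213]), array([0.2206, 0.0462])) 0.08870421950272783
scene stand (array([501.2, 155.1]), array([201.6, 142.4]), 2.2)
base 696 (array([501.2, 155.1]), array([201.6, 142.4]), 2.2)
strap? 393 [0.509  0.1724 0.0646] (array([0.509 , 0.1724]), array([-0.9007,  0.4344]), array([0.1094, 0.0873])) 0.0633
weight 604 [ 0.62  -0.203  0.104]
jar 284 [0.601 0.289 0.083]
```

```bash
cat > to.py <<'E'
# python3 to.py x y z yawdeg(tool x dir) -> shift/turn units
from h import *; import sys
x,y,z,a=map(float,sys.argv[1:5]); s=robot.get_state(); Rm=rot(s).as_matrix()
d=Rm.T@(np.array([x,y,z])-s["position"]); y0=np.degrees(np.arctan2(Rm[1,0],Rm[0,0]))
print("t",round(s["time"],2),"pos",np.round(s["position"],4),"yaw",y0.round(2),"F",np.round(s["contact_force"],1),"w",round(s["grip_width"],4),round(s["grip_force"],1))
print("shift",(d/.5).round(4),"turn",round(-((a-y0+180)%360-180)/180,4))
E
python3 -m crank '[[-1,[0.9,-0.613,0],-0.287],[-1,[0.9,-0.613,0],-0.287],[-1,[0.9,-0.613,0],-0.287],[-1,[0.9,-0.613,0],-0.287],[-1,[0.9,-0.613,0],-0.287]]'; python3 to.py .5175 -.189 .11 67
```

```text
time: 1.62
position: [0.3683, -0.3639, 0.2315]
tcp_rot: [0.0, 0.833, 0.553, 0.0]
contact_force: [0.5, -0.6, 0.2]
grip_width: -0.0001
grip_force: 0.0
t 1.62 pos [ 0.3683 -0.3639  0.2315] yaw 67.19 F [ 0.5 -0.6  0.2] w -0.0001 0.0
shift [0.4383 0.1394 0.243 ] turn 0.001
```

```bash
python3 -m crank '[[-1,[0.438,0.139,0.05],0],[-1,[0.438,0.139,0.1],0],[-1,[0.438,0.139,0.15],0],[-1,[0.438,0.139,0.243],0],[-1,[0.438,0.139,0.243],0]]' | head -2; python3 to.py .5175 -.189 .092 67
```

```text
time: 2.25
position: [0.5174, -0.1892, 0.1075]
t 2.25 pos [ 0.5174 -0.1892  0.1075] yaw 67.02 F [ 0.2 -1.4  0.5] w 0.0003 0.0
shift [0.0005 0.0001 0.0309] turn 0.0001
```

```bash
python3 -m crank '[[-1,[0,0,0.01],0],[-1,[0,0,0.02],0],[-1,[0,0,0.032],0],[-1,[0,0,0.035],0],[-1,[0,0,0.035],0]]' | head -4;  python3 -m crank '[[-1,[0,0,0.002],0],[-1,[0,0,0.002],0]]' | head -4
```

```text
time: 2.88
position: [0.517, -0.1917, 0.0926]
tcp_rot: [0.0, 0.835, 0.551, 0.0]
contact_force: [0.2, 0.2, 0.2]
time: 3.12
position: [0.5171, -0.1914, 0.0914]
tcp_rot: [0.0, 0.834, 0.551, 0.0]
contact_force: [-0.0, -0.6, 0.3]
```

```bash
python3 -m crank '[[-1,[0,0,0.003],0],[-1,[0,0,0.003],0]]' | sed -n '2p;4p';  python3 -m crank '[[-1,[0,0,0.003],0],[-1,[0,0,0.003],0]]' | sed -n '2p;4p'
```

```text
position: [0.517, -0.1913, 0.0897]
contact_force: [-0.3, -0.3, -0.7]
position: [0.5172, -0.1914, 0.0886]
contact_force: [-1.5, 0.8, 4.2]
```

```bash
python3 -m crank '[[-1,[0,0,0.001],0],[-1,[0,0,0.001],0],[-1,[0,0,0.001],0]]' | sed -n '2p;4p'; python3 to.py .5265 -.107 .088 67
```

```text
position: [0.5172, -0.1914, 0.0885]
contact_force: [-2.5, 1.3, 10.9]
t 4.0 pos [ 0.5172 -0.1914  0.0885] yaw 66.9 F [-2.5  1.3 10.9] w -0.0002 5.3
shift [ 0.1625 -0.0491  0.001 ] turn -0.0006
```

```bash
python3 -m crank '[[-1,[0.016,-0.005,0],0],[-1,[0.032,-0.01,0],0],[-1,[0.048,-0.015,0],0],[-1,[0.065,-0.02,0],0],[-1,[0.08,-0.025,0],0]]' | sed -n '2p;4p'; python3 -m crank '[[-1,[0.016,-0.005,0],0],[-1,[0.032,-0.01,0],0],[-1,[0.048,-0.015,0],0],[-1,[0.065,-0.02,0],0],[-1,[0.08,-0.025,0],0]]' | sed -n '2p;4p'
cat > rul.py <<'E'
from h import *
from fit import rect,pca
E
sed -i 's/^for c in \["top","scene"\]:/if __name__=="__main__":\n  for c in ["top","scene"]:/; ' fit.py
python3 - <<'E'
from h import *
import cv2
for c in ["scene","top"]:
    rgb,d,W=cloud(c); r,g,b=[rgb[...,i].astype(int) for i in range(3)]
    X,Y,Z=[W[...,i] for i in range(3)]
    wh=(X>.3)&(X<.75)&(Y<.08)&(Y>-.38)&(Z>.078)&(Z<.098)&(b-r<15)&(r>140)
    n,l,st,ce=cv2.connectedComponentsWithStats(wh.astype(np.uint8))
    for k in range(1,n):
        if st[k,4]>60: print(c,st[k,4],cv2.minAreaRect((W[l==k][:,:2]*1000).astype(np.float32)))
    cv2.imwrite(f"pics/{c}1.png",rgb[:,:,::-1])
E
```

```text
position: [0.5221, -0.1503, 0.0886]
contact_force: [-0.4, -4.5, 6.9]
position: [0.5263, -0.1085, 0.0886]
contact_force: [-0.3, -4.7, 8.8]
scene 1292 ((527.529541015625, -105.27674865722656), (221.02536010742188, 45.08810043334961), 66.78195190429688)
top 133 ((562.0367431640625, -19.54853630065918), (33.07444763183594, 42.05125427246094), 68.92794799804688)
top 94 ((489.12060546875, -195.52664184570312), (24.51238441467285, 40.530860900878906), 70.43628692626953)
```

View pics/scene1.png

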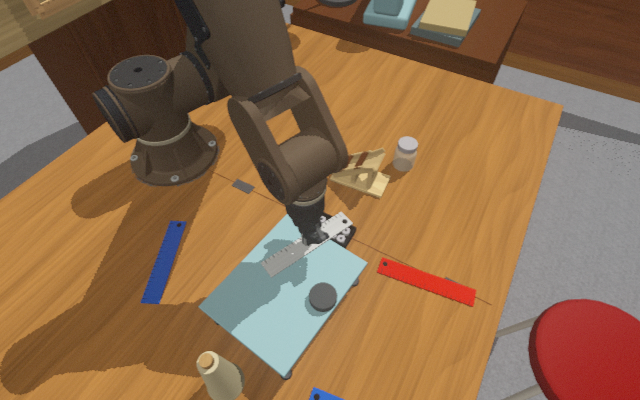

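```bash
python3 -m crank '[[-1,[0,0,-0.04],0],[-1,[0,0,-0.1],0],[1,[0,0,-0.1],0],[1,[0,0,-0.1],0]]' | sed -n '1,2p;4p'; python3 to.py .563 -.0204 .14 67.3
```

```text
time: 5.85
position: [0.5253, -0.1079, 0.1373]
contact_force: [-0.4, -0.3, -0.1]
t 5.85 pos [ 0.5253 -0.1079  0.1373] yaw 66.89 F [-0.4 -0.3 -0.1] w 0.0356 0.0
shift [ 0.1905  0.0008 -0.0053] turn -0.0023
```

```bash
python3 -m crank '[[1,[0.1,0,0],0],[1,[0.19,0,0],0],[1,[0.19,0,0],0],[1,[0.19,0,0],0],[1,[0.19,0,0],0]]' | sed -n '1,2p;4p'; python3 to.py .563 -.0204 .067 67.3
python3 - <<'E'
from h import *
rgb,d,W=cloud("wrist"); cv2.imwrite("pics/w1.png",rgb[:,:,::-1]); r,g,b=[rgb[...,i].astype(int) for i in range(3)]
X,Y,Z=[W[...,i] for i in range(3)]
wh=(X>.3)&(X<.75)&(Y<.08)&(Y>-.38)&(Z>.08)&(Z<.096)&(b-r<15)&(r>120)
n,l,st,ce=cv2.connectedComponentsWithStats(wh.astype(np.uint8))
for k in range(1,n):
    if st[k,4]>200: print(st[k],cv2.minAreaRect((W[l==k][:,:2]*1000).astype(np.float32)),np.median(Z[l==k]))
E
```

```text
time: 6.48
position: [0.5624, -0.0214, 0.1374]
contact_force: [0.3, -0.5, -1.4]
t 6.47 pos [ 0.5624 -0.0214  0.1374] yaw 66.83 F [ 0.3 -0.5 -1.4] w 0.0854 0.0
shift [0.0024 0.0005 0.1408] turn -0.0026
[ 291  195   72  142 8777] ((550.5282592773438, -51.687007904052734), (99.42589569091797, 42.10507583618164), 67.43228912353516) 0.08905624597946624
```

View pics/w1.png

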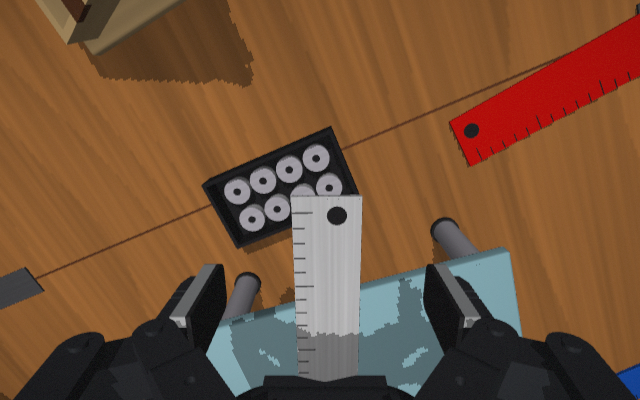

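```bash
python3 -m crank '[[1,[0,0,0.05],-0.003],[1,[0,0,0.1],-0.003],[1,[0,0,0.14],-0.003],[1,[0,0,0.141],-0.003],[1,[0,0,0.141],-0.003]]' | sed -n '1,2p;4p'; python3 -m crank '[[0,[0,0,0],0],[-1,[0,0,0],0],[-1,[0,0,0],0],[-1,[0,0,0],0],[-1,[0,0,0],0]]' 25;  python3 -m crank '[[-1,[0,0,0],0]]' 25
```

```text
time: 7.15
position: [0.563, -0.021, 0.0679]
contact_force: [0.0, -0.0, 0.2]
time: 7.78
position: [0.5629, -0.0206, 0.0674]
tcp_rot: [0.0, 0.832, 0.555, 0.0]
contact_force: [0.4, 0.5, 1.8]
grip_width: 0.0411
grip_force: 25.9
time: 7.9
position: [0.5629, -0.0206, 0.0674]
tcp_rot: [0.0, 0.832, 0.555, 0.0]
contact_force: [0.9, -0.7, 1.7]
grip_width: 0.0413
grip_force: 25.9
```

```bash
python3 -m crank '[[-1,[0,0,-0.03],0],[-1,[-0.005,0,-0.06],0],[-1,[-0.015,0,-0.1],0],[-1,[-0.025,0,-0.14],0],[-1,[-0.025,0,-0.14],0]]'
cat > pitch.py <<'E'
from h import *; import sys
def look(c="scene",save=None):
    s=robot.get_state(); rgb,d,W=cloud(c); r,g,b=[rgb[...,i].astype(int) for i in range(3)]
    if save: cv2.imwrite(f"pics/{save}.png",rgb[:,:,::-1])
    Rm=rot(s).as_matrix(); L=(W-s["position"])@Rm   # tool coordinates
    m=(L[...,0]>-.23)&(L[...,0]<.03)&(abs(L[...,1])<.03)&(abs(L[...,2]+.019)<.22)&(abs(b-r)<14)&(r>120)
    n,l,st,ce=cv2.connectedComponentsWithStats(m.astype(np.uint8))
    k=1+st[1:,4].argmax(); p=L[l==k]; x=p[:,0]
    a=np.polyfit(x,p[:,2],1); res=p[:,2]-np.polyval(a,x); g2=abs(res)<.006; a=np.polyfit(x[g2],p[g2,2],1); ay=np.polyfit(x[g2],p[g2,1],1)
    print(c,"n",st[k,4],"box",st[k,:4],"x range",x.min().round(4),x.max().round(4),"pitch(tail low +)",np.degrees(np.arctan(-a[0])).round(2),"z@0",a[1].round(4),"ytail slope",ay.round(4),"in",g2.mean().round(2), "Wmin z",np.nanmin(W[l==k][:,2]).round(3))
if __name__=="__main__":
    look(sys.argv[1],sys.argv[2] if len(sys.argv)>2 else None)
E
python3 pitch.py scene s2
```

```text
time: 8.52
position: [0.5585, -0.0325, 0.1392]
tcp_rot: [0.001, 0.832, 0.555, 0.001]
contact_force: [0.4, 1.0, -1.2]
grip_width: 0.0412
grip_force: 25.9
scene n 1785 box [252 196  89  70] x range -0.2014 0.0111 pitch(tail low +) 1.07 z@0 -0.0206 ytail slope [-0.0127 -0.0006] in 1.0 Wmin z 0.084
```

View pics/s2.png

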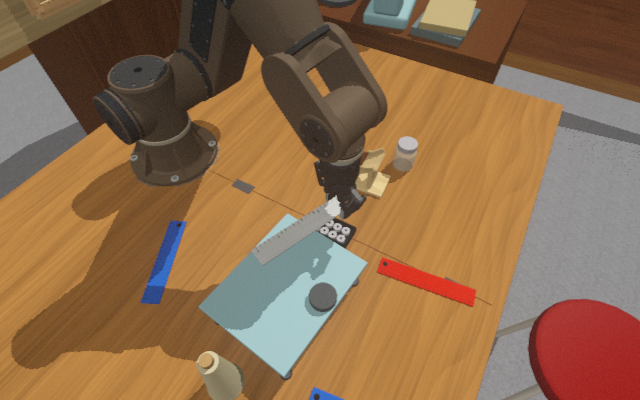

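The ruler is held level by its dot end, from (335,205) to (258,255), with no sag. It needs a nose-down pitch of about 35°. I'll slide its tail under the bench's far edge, which is fixed, and raise the grip so it pivots in the fingers.

```bash
python3 -m crank '[[-1,[0,0,-0.1],0],[-1,[0,0,-0.22],0],[-1,[0,0,-0.22],0]]' | sed -n '1,2p;4p'; python3 to.py .86 -.247 .25 -6.2
```

```text
time: 8.95
position: [0.5592, -0.0321, 0.2507]
contact_force: [-0.3, 0.1, -1.4]
t 8.95 pos [ 0.5592 -0.0321  0.2507] yaw 67.44 F [-0.3  0.1 -1.4] w 0.0408 26.1
shift [-0.1661  0.7204  0.0057] turn 0.4091
```

```bash
python3 -m crank '[[-1,[-0.02,0.09,0],0.05],[-1,[-0.05,0.2,0],0.1],[-1,[-0.07,0.31,0],0.15],[-1,[-0.1,0.43,0],0.2],[-1,[-0.12,0.54,0],0.25]]' | sed -n '1,2p;4p'; python3 to.py .86 -.247 .25 -6.2
```

```text
time: 9.57
position: [0.7854, -0.1924, 0.2446]
contact_force: [-0.1, 0.7, -1.6]
t 9.57 pos [ 0.7854 -0.1924  0.2446] yaw 22.11 F [-0.1  0.7 -1.6] w 0.0412 26.1
shift [ 0.0971  0.1574 -0.0113] turn 0.1573
```

```bash
python3 -m crank '[[-1,[0.04,0.07,0],0.05],[-1,[0.08,0.14,0],0.1],[-1,[0.097,0.157,0],0.157],[-1,[0.097,0.157,0],0.157],[-1,[0.097,0.157,0],0.157]]' | sed -n '1,2p;4p'; python3 to.py .865 -.247 .043 -6.2; python3 pitch.py scene
```

```text
time: 10.2
position: [0.8587, -0.2447, 0.246]
contact_force: [1.8, 0.4, -0.8]
t 10.2 pos [ 0.8587 -0.2447  0.246 ] yaw -5.59 F [ 1.8  0.4 -0.8] w 0.0409 26.1
shift [0.0136 0.0036 0.406 ] turn 0.0034
scene n 3569 box [329 268 129  95] x range -0.2034 -0.0102 pitch(tail low +) 2.71 z@0 -0.0204 ytail slope [-0.0003 -0.    ] in 1.0 Wmin z 0.254
```

```bash
python3 -m crank '[[-1,[0.016,0.004,0.05],0.003],[-1,[0.016,0.004,0.15],0.003],[-1,[0.016,0.004,0.25],0.003],[-1,[0.016,0.004,0.33],0.003],[-1,[0.016,0.004,0.33],0.003]]' | sed -n '1,2p;4p'; python3 -m crank '[[-1,[0,0,0.03],0],[-1,[0,0,0.06],0],[-1,[0,0,0.072],0],[-1,[0,0,0.072],0]]' | sed -n '1,2p;4p'; python3 to.py .787 -.238 .045 -6.2; python3 pitch.py scene s3
```

```text
time: 10.88
position: [0.8649, -0.2472, 0.0764]
contact_force: [0.2, -0.2, -1.0]
time: 11.38
position: [0.8667, -0.248, 0.046]
contact_force: [0.1, -1.2, -1.0]
t 11.38 pos [ 0.8667 -0.248   0.046 ] yaw -6.37 F [ 0.1 -1.2 -1. ] w 0.0406 26.1
shift [-0.1607 -0.0022  0.0021] turn -0.0009
scene n 2144 box [332 318  93  78] x range -0.2022 -0.0123 pitch(tail low +) 2.96 z@0 -0.0203 ytail slope [0.0176 0.0025] in 1.0 Wmin z 0.054
```

View pics/s3.png

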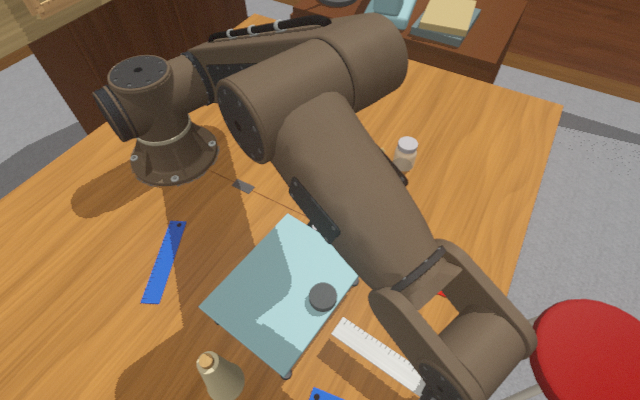

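The ruler's free end, at (337,325), is just outside the bench's far edge and midway between the legs at (290,375) and (355,283). It's clear to slide under.

```bash
python3 -m crank '[[-1,[-0.04,0,0],0],[-1,[-0.08,0,0],0],[-1,[-0.12,0,0],0],[-1,[-0.16,0,0],0],[-1,[-0.16,0,0],0]]' | sed -n '1,2p;4p'; python3 -m crank '[[-1,[0,0,-0.02],0],[-1,[-0.002,0,-0.04],0],[-1,[-0.006,0,-0.06],0],[-1,[-0.01,0,-0.08],0],[-1,[-0.01,0,-0.08],0]]' | sed -n '1,4p';python3 pitch.py scene
```

```text
time: 12.05
position: [0.7871, -0.2393, 0.0477]
contact_force: [0.8, 0.5, -0.7]
time: 12.68
position: [0.7826, -0.2387, 0.0877]
tcp_rot: [0.0, 0.998, -0.056, 0.001]
contact_force: [0.2, 0.1, -1.2]
scene n 1226 box [323 307  60  52] x range -0.1375 -0.0155 pitch(tail low +) 13.24 z@0 -0.0201 ytail slope [0.062 0.006] in 1.0 Wmin z 0.072
```

```bash
python3 -m crank '[[-1,[-0.008,0,-0.025],0],[-1,[-0.018,0,-0.05],0],[-1,[-0.03,0,-0.075],0],[-1,[-0.046,0,-0.098],0],[-1,[-0.046,0,-0.098],0]]' | sed -n '1,4p';python3 pitch.py scene; python3 pitch.py top
```

```text
time: 13.35
position: [0.7594, -0.2362, 0.1372]
tcp_rot: [0.0, 0.998, -0.056, 0.001]
contact_force: [0.2, -0.7, -2.0]
scene n 970 box [323 307  52  37] x range -0.1144 -0.0168 pitch(tail low +) 35.46 z@0 -0.0194 ytail slope [0.0497 0.0035] in 0.99 Wmin z 0.072Traceback (most recent call last):
  File "pitch.py", line 12, in <module>
    look(sys.argv[1],sys.argv[2] if len(sys.argv)>2 else None)
    ~~~~^^^^^^^^^^^^^^^^^^^^^^^^^^^^^^^^^^^^^^^^^^^^^^^^^^^^^^
  File "pitch.py", line 8, in look
    k=1+st[1:,4].argmax(); p=L[l==k]; x=p[:,0]
        ~~~~~~~~~~~~~~~^^
ValueError: attempt to get argmax of an empty sequence
```

```bash
python3 -m crank '[[-1,[0.03,0,0],0],[-1,[0.07,0,0],0],[-1,[0.11,0,0],0],[-1,[0.15,0,0],0],[-1,[0.17,0,0],0]]' 50| sed -n '1,2p;4p'; python3 -m crank '[[-1,[0,0,-0.05],0],[-1,[0,0,-0.13],0],[-1,[0,0,-0.22],0],[-1,[0,0,-0.3],0],[-1,[0,0,-0.3],0]]'| sed -n '1,2p;4p'; python3 pitch.py scene; python3 to.py .70 .19 .29 4.2
```

```text
time: 14.08
position: [0.8445, -0.2453, 0.1339]
contact_force: [-0.2, -0.5, -1.2]
time: 14.7
position: [0.8446, -0.2456, 0.289]
contact_force: [0.0, 0.7, -0.9]
scene n 2673 box [341 294 113  56] x range -0.165 -0.0106 pitch(tail low +) 34.94 z@0 -0.0191 ytail slope [0.0078 0.0007] in 1.0 Wmin z 0.191
t 14.75 pos [ 0.8441 -0.2455  0.2858] yaw -6.37 F [-0.4 -0.2 -2.3] w 0.0409 50.8
shift [-0.3831 -0.8336 -0.0093] turn -0.0587
```

Run:
```python
from h import *
for c in ["top","scene"]:
    rgb,d,W=cloud(c); r,g,b=[rgb[...,i].astype(int) for i in range(3)]
    X,Y,Z=[W[...,i] for i in range(3)]
    reg=(X>.40)&(X<.61)&(Y>.09)&(Y<.235)&(Z>.004)&(Z<.2)
    dk=reg&(r<118)&(Z>.035)&(Z<.1)&(b<60)
    n,l,s2,ce=cv2.connectedComponentsWithStats(dk.astype(np.uint8),connectivity=4)
    for k in range(1,n):
        if s2[k,4]>8:
            q=l==k; print(c,"strap",s2[k,4],W[q].mean(0).round(4),np.round(cv2.minAreaRect((W[q][:,:2]*1000).astype(np.float32))[0],1),cv2.minAreaRect((W[q][:,:2]*1000).astype(np.float32))[1:])
    # points above base: walls
    q=reg&(Z>.018)&(r-b>30); p=W[q]
    # tops of walls: distance from pocket floor plane, using nominal yaw .075 and origin .5325,.182
    for yaw in [.075]:
        ex=np.array([np.cos(yaw),np.sin(yaw)]); ey=np.array([-ex[1],ex[0]])
        rel=p[:,:2]-[.5325,.182]; a=rel@ex+.075; lat=rel@ey; z=p[:,2]-.02
        c35,s35=np.cos(np.radians(35)),np.sin(np.radians(35))
        px=a*c35+z*s35; pz=-a*s35+z*c35
        m=(abs(pz)<.004)&(px>.01)&(px<.125); print("floor pz med",np.median(pz[m]).round(4),m.sum())
        m=(pz>.012)&(pz<.02)&(px>0)&(px<.095)&(abs(lat)>.024); 
        for lo,hi in [(0,.03),(.03,.06),(.06,.095)]:
            mm=m&(px>lo)&(px<hi); print("wall lat", lat[mm].min().round(4) if mm.any() else None, lat[mm].max().round(4) if mm.any() else None, [np.round(np.mean(lat[mm&(np.sign(lat)==s_)]),4) for s_ in(-1,1)], "pz",np.median(pz[mm]).round(4))
        m=(px>.04)&(px<.065)&(abs(lat)<.02); print("floor between", np.median(pz[m]).round(4)); m=(px>.095)&(px<.128)&(abs(lat)<.02);print("floor up",np.median(pz[m]).round(4), "px max",px[abs(lat)<.02].max().round(4))
```

```text
floor pz med 0.0002 274
wall lat 0.0246 0.0342 [np.float64(nan), np.float64(0.0296)] pz 0.0159
wall lat 0.0243 0.0348 [np.float64(nan), np.float64(0.0297)] pz 0.0171
wall lat -0.0242 0.0345 [np.float64(-0.0242), np.float64(0.0308)] pz 0.0162
floor between 0.0001
floor up 0.0007 px max 0.1303
floor pz med 0.0005 8
wall lat -0.031 -0.0263 [np.float64(-0.0293), np.float64(nan)] pz 0.0157
wall lat None None [np.float64(nan), np.float64(nan)] pz nan
wall lat None None [np.float64(nan), np.float64(nan)] pz nan
floor between nan
  return _methods._mean(a, axis=axis, dtype=dtype,
  ret = ret.dtype.type(ret / rcount)
Traceback (most recent call last):
ValueError: zero-size array to reduction operation maximum which has no identity
```

```bash
python3 to.py .7413 .1987 .27 4.6; python3 -m crank '[[-1,[0,-0.08,0],0],[-1,[-0.03,-0.18,0],0],[-1,[-0.08,-0.3,0],-0.02],[-1,[-0.12,-0.42,0],-0.04],[-1,[-0.16,-0.54,0],-0.055]]' | sed -n '1,2p;4p'; python3 to.py .7413 .1987 .27 4.6
```

```text
t 14.85 pos [ 0.8437 -0.2453  0.2828] yaw -6.37 F [ 0.3 -0.7 -1.9] w 0.0404 50.7
shift [-0.3019 -0.8599  0.0272] turn -0.0609
time: 15.48
position: [0.7941, 0.0297, 0.2831]
contact_force: [1.7, 0.4, -0.4]
t 15.47 pos [0.7941 0.0297 0.2831] yaw 3.62 F [ 1.7  0.4 -0.4] w 0.0408 50.8
shift [-0.0839 -0.3439  0.0266] turn -0.0054
```

```bash
python3 -m crank '[[-1,[-0.03,-0.1,0],0],[-1,[-0.06,-0.2,0],0],[-1,[-0.084,-0.29,0],-0.005],[-1,[-0.084,-0.344,0.026],-0.005],[-1,[-0.084,-0.344,0.026],-0.005]]' | sed -n '1,2p;4p';  python3 -m crank '[[-1,[0,0,0],0],[-1,[0,0,0],0]]' >/dev/null; python3 to.py .7413 .1987 .2095 4.6;  python3 pitch.py scene s4;  python3 pitch.py top
```

```text
time: 16.1
position: [0.742, 0.1986, 0.269]
contact_force: [0.2, 0.6, -1.6]
t 16.35 pos [0.7432 0.1955 0.272 ] yaw 4.34 F [ 0.2 -0.4 -1.7] w 0.041 50.8
shift [-0.0034 -0.0067  0.1249] turn -0.0015
scene n 829 box [387 120  82  27] x range -0.1637 -0.011 pitch(tail low +) 35.01 z@0 -0.0189 ytail slope [0.0027 0.0024] in 1.0 Wmin z 0.175Traceback (most recent call last):
  File "pitch.py", line 12, in <module>
    look(sys.argv[1],sys.argv[2] if len(sys.argv)>2 else None)
    ~~~~^^^^^^^^^^^^^^^^^^^^^^^^^^^^^^^^^^^^^^^^^^^^^^^^^^^^^^
  File "pitch.py", line 8, in look
    k=1+st[1:,4].argmax(); p=L[l==k]; x=p[:,0]
        ~~~~~~~~~~~~~~~^^
ValueError: attempt to get argmax of an empty sequence
```

View pics/s4.png

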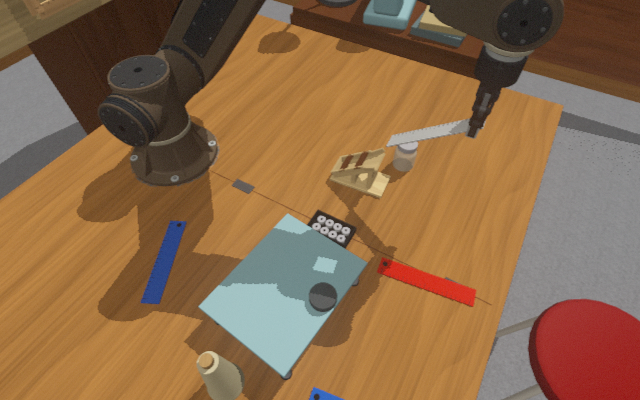

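```bash
cat > st.py <<'E'
# python3 st.py tip_px pz lat : shift to put ruler tip there (pitch 35)
from h import *; import sys
tp,tz,tl=map(float,sys.argv[1:4]); O=np.array([.5325,.182]); yaw=.08; L=.2015
ex=np.array([np.cos(yaw),np.sin(yaw)]);ey=np.array([-ex[1],ex[0]]); c,s=np.cos(np.radians(35)),np.sin(np.radians(35))
S=robot.get_state();p=S["position"];G=p+[0,0,.017]
a=(G[:2]-O)@ex+.075; z=G[2]-.02; lat=(G[:2]-O)@ey
print("t",round(S["time"],2),"tip px %.4f pz %.4f lat %.4f"%(a*c+z*s-L,-a*s+z*c,lat),"F",np.round(S["contact_force"],1),"w",round(S["grip_width"],4))
px=tp+L; a=px*c-tz*s-.075; z=.02+px*s+tz*c-.017
t=np.r_[O+a*ex+tl*ey,z]; Rm=rot(S).as_matrix(); y0=np.arctan2(Rm[1,0],Rm[0,0])
print("shift",(Rm.T@(t-p)/.5).round(4),"turn",round(-(yaw-y0)/np.pi,4))
E
python3 -m crank '[[-1,[0,-0.005,0.03],-0.002],[-1,[-0.002,-0.006,0.06],-0.002],[-1,[-0.003,-0.006,0.09],-0.002],[-1,[-0.003,-0.006,0.118],-0.002],[-1,[-0.003,-0.006,0.118],-0.002]]' 40| sed -n '1,2p;4p'; python3 -m crank '[[-1,[0,0,0],0],[-1,[0,0,0],0]]' >/dev/null; python3 st.py .15 .006 0; python3 pitch.py scene s5
python3 - <<'E'
import cv2
a=cv2.imread("pics/s5.png")[100:220,300:500]; cv2.imwrite("pics/s5c.png",cv2.resize(a,None,fx=4,fy=4,interpolation=cv2.INTER_CUBIC))
E
```

```text
time: 17.08
position: [0.7406, 0.1998, 0.2115]
contact_force: [0.8, 0.1, -1.7]
t 17.32 tip px 0.1526 pz 0.0097 lat 0.0011 F [-0.1 -0.4 -1.2] w 0.0404
shift [-0.0001  0.0022  0.0091] turn 0.0011
scene n 784 box [384 139  76  24] x range -0.1635 -0.0108 pitch(tail low +) 35.02 z@0 -0.019 ytail slope [0.0207 0.0029] in 1.0 Wmin z 0.116
```

View pics/s5c.png

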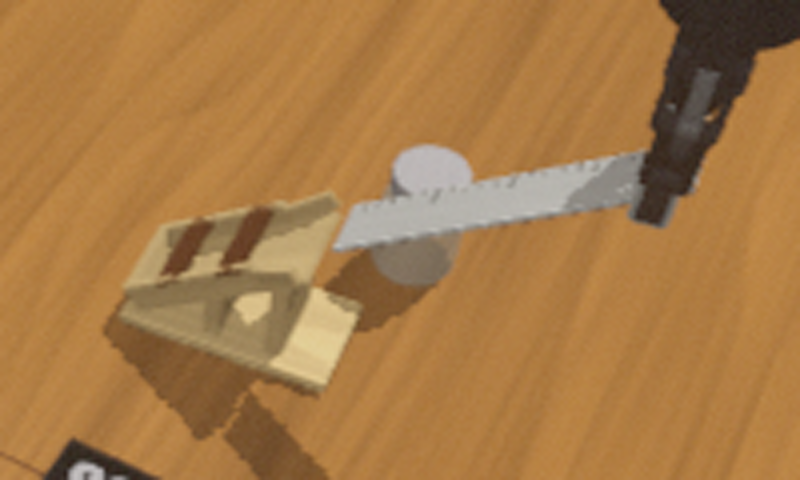

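```bash
python3 -m crank '[[-1,[0,0.002,0.009],0.001],[-1,[-0.02,0.002,0.022],0.001],[-1,[-0.04,0.002,0.036],0.001],[-1,[-0.06,0.002,0.05],0.001],[-1,[-0.082,0.002,0.066],0.001]]' | sed -n '2p;4p'; python3 -m crank '[[-1,[0,0,0],0],[-1,[0,0,0],0]]' >/dev/null; python3 st.py .06 .006 0; python3 pitch.py scene
```

```text
position: [0.6999, 0.1953, 0.1799]
contact_force: [0.2, -0.6, -1.8]
t 18.25 tip px 0.1001 pz 0.0057 lat -0.0001 F [-0.2  0.  -1.2] w 0.0403
shift [-0.066  -0.0001  0.0454] turn 0.0001
scene n 682 box [367 145  70  21] x range -0.1635 -0.0116 pitch(tail low +) 34.93 z@0 -0.0188 ytail slope [0.0123 0.002 ] in 1.0 Wmin z 0.085
```

No contact so far. Next the tip goes under the upper strap.

```bash
python3 -m crank '[[-1,[-0.016,0,0.011],0],[-1,[-0.033,0,0.023],0],[-1,[-0.05,0,0.034],0],[-1,[-0.066,0,0.045],0],[-1,[-0.066,0,0.045],0]]' | sed -n '2p;4p'; python3 -m crank '[[-1,[0,0,0],0]]' >/dev/null; python3 st.py .01 .005 0; python3 pitch.py scene s6;python3 - <<'E'
import cv2
a=cv2.imread("pics/s6.png")[100:220,300:500]; cv2.imwrite("pics/s6c.png",cv2.resize(a,None,fx=4,fy=4,interpolation=cv2.INTER_CUBIC))
E
```

```text
position: [0.6667, 0.1927, 0.1574]
contact_force: [0.3, -0.2, -0.9]
t 19.05 tip px 0.0599 pz 0.0062 lat -0.0000 F [ 1.6  0.4 -0.5] w 0.0407
shift [-0.0804 -0.0001  0.0592] turn 0.0001
scene n 551 box [363 147  56  19] x range -0.1435 -0.0116 pitch(tail low +) 34.91 z@0 -0.0188 ytail slope [0.0258 0.0025] in 1.0 Wmin z 0.075
```

View pics/s6c.png

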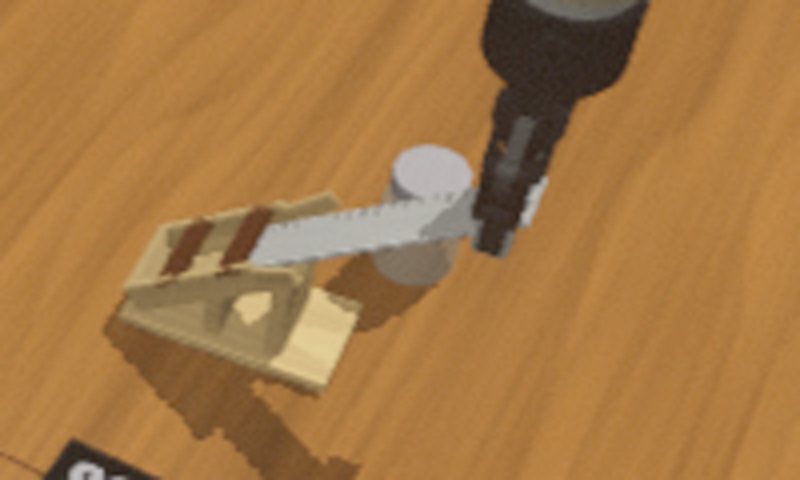

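The picture shows the ruler's tip passing under the upper strap at crop (248,240), so I'll go on.

```bash
python3 -m crank '[[-1,[-0.02,0,0.014],0],[-1,[-0.04,0,0.028],0],[-1,[-0.06,0,0.043],0],[-1,[-0.08,0,0.058],0],[-1,[-0.08,0,0.058],0]]' | sed -n '2p;4p'; python3 -m crank '[[-1,[0,0,0],0]]' >/dev/null; python3 st.py 0 .003 0; python3 pitch.py scene; python3 pitch.py wrist w2
```

```text
position: [0.6266, 0.1895, 0.1282]
contact_force: [-0.5, 0.7, -1.7]
t 19.85 tip px 0.0105 pz 0.0054 lat -0.0001 F [ 0.4  0.7 -0.7] w 0.0406
shift [-0.0146 -0.0001  0.016 ] turn 0.0001
scene n 326 box [363 151  37  15] x range -0.1045 -0.0133 pitch(tail low +) 34.95 z@0 -0.0189 ytail slope [0.098 0.007] in 1.0 Wmin z 0.074
wrist n 2549 box [283 316  81  44] x range -0.1082 -0.0279 pitch(tail low +) 34.93 z@0 -0.0203 ytail slope [-0.0946 -0.0065] in 1.0 Wmin z 0.073
```

Now the last 10 mm: down onto the floor and gently against the stop.

```bash
python3 -m crank '[[-1,[-0.004,0,0.005],0],[-1,[-0.008,0,0.009],0],[-1,[-0.012,0,0.013],0],[-1,[-0.014,0,0.015],0],[-1,[-0.014,0,0.015],0]]' | sed -n '2p;4p'; python3 -m crank '[[-1,[0,0,0],0]]' >/dev/null; python3 st.py 0 .002 0; python3 -m crank '[[-1,[-0.004,0,0.003],0],[-1,[-0.004,0,0.003],0]]' >/dev/null; python3 st.py -.003 .002 0
```

```text
position: [0.6204, 0.189, 0.1212]
contact_force: [-1.0, 0.4, -0.2]
t 20.7 tip px 0.0002 pz 0.0032 lat -0.0001 F [ 0.8  0.  -0.7] w 0.0405
shift [ 0.0012 -0.0002  0.0022] turn 0.0001
t 20.95 tip px -0.0007 pz 0.0031 lat -0.0000 F [6.  0.1 2.7] w 0.0405
shift [-0.0025 -0.      0.0044] turn 0.0001
```

```bash
python3 -m crank '[[-1,[-0.001,0,0.003],0],[-1,[-0.003,0,0.004],0]]' >/dev/null; python3 st.py 0 .002 0; python3 -m crank '[[-0.2,[-0.003,0,0.004],0],[0.2,[-0.003,0,0.004],0],[0.6,[-0.003,0,0.004],0],[0.6,[-0.003,0,0.004],0],[0.6,[-0.003,0,0.004],0]]'
python3 - <<'E'
from h import *
rgb,d,W=cloud("wrist"); cv2.imwrite("pics/w3.png",rgb[:,:,::-1])
E
```

```text
t 21.2 tip px -0.0008 pz 0.0022 lat 0.0000 F [12.8  1.2  9. ] w 0.0406
shift [ 0.0014  0.0001 -0.0006] turn 0.0001
time: 21.82
position: [0.6153, 0.1886, 0.1155]
tcp_rot: [0.0, 0.999, 0.04, -0.0]
contact_force: [0.2, 0.2, -0.0]
grip_width: 0.0686
grip_force: 0.0
```

View pics/w3.png

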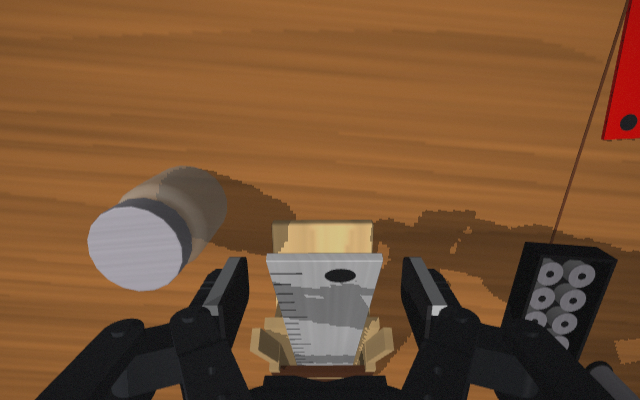

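The wrist view shows the ruler seated and centred between the flared walls, with its end at (325,258). The fingers are clear on both sides, and the jar at (140,245) is untouched. I'll retreat straight up and check.

```bash
python3 -m crank '[[0.6,[0,0,-0.06],0],[0.6,[0,0,-0.16],0],[0.6,[0,0,-0.28],0],[0.6,[0,0,-0.38],0],[0.6,[0,0,-0.38],0]]' | sed -n '1,2p;4p';python3 -m crank '[[0.6,[0,0,0],0],[0.6,[0,0,0],0]]'>/dev/null
python3 - <<'E'
from h import *
O=np.array([.5325,.182]); yaw=.08; ex=np.array([np.cos(yaw),np.sin(yaw)]);ey=np.array([-ex[1],ex[0]]); c,s=np.cos(np.radians(35)),np.sin(np.radians(35))
for cam in ["wrist","scene","top"]:
    rgb,d,W=cloud(cam); cv2.imwrite(f"pics/{cam}9.png",rgb[:,:,::-1]); r,g,b=[rgb[...,i].astype(int) for i in range(3)]
    a=(W[...,:2]-O)@ex+.075; lat=(W[...,:2]-O)@ey; z=W[...,2]-.02
    px=a*c+z*s; pz=-a*s+z*c
    m=(abs(lat)<.03)&(px>-.01)&(px<.25)&(abs(pz)<.02)&(abs(r-b)<20)&(r>110)
    if m.sum()>10: print(cam,m.sum(),"px",np.percentile(px[m],[0.5,99.5]).round(4),"pz",np.percentile(pz[m],[5,50,95]).round(4),"lat",np.percentile(lat[m],[1,99]).round(4))
    X,Y,Z=[W[...,i] for i in range(3)]
    for nm,(x,y,h0,h1) in dict(weight=(.616,-.2,.1,.112),jar=(.60,.29,.07,.095)).items():
        q=(abs(X-x)<.06)&(abs(Y-y)<.06)&(Z>h0)&(Z<h1); print(nm,q.sum(),W[q].mean(0).round(3) if q.any() else "")
    for n in ["cone","tray"]:
        for rr in finder.boxes_of(cam,n)[:1]: print(n,rr["confidence"],np.round(rr["at"]))
E
```

```text
time: 22.5
position: [0.6164, 0.1888, 0.31]
contact_force: [-0.4, -0.6, -0.5]
wrist 3610 px [0.0299 0.2201] pz [0.0031 0.0044 0.0057] lat [-0.0211  0.0196]
weight 0 
jar 1978 [0.6   0.291 0.085]
tray 0.78 [467. 221.]
scene 529 px [0.0309 0.2212] pz [0.0012 0.0032 0.005 ] lat [-0.0196  0.022 ]
weight 605 [ 0.62  -0.203  0.104]
jar 254 [0.599 0.291 0.084]
cone 0.91 [222. 376.]
tray 0.86 [330. 226.]
weight 198 [ 0.616 -0.202  0.104]
jar 0 
cone 0.97 [440. 188.]
tray 0.96 [314. 189.]
```

View pics/scene9.png

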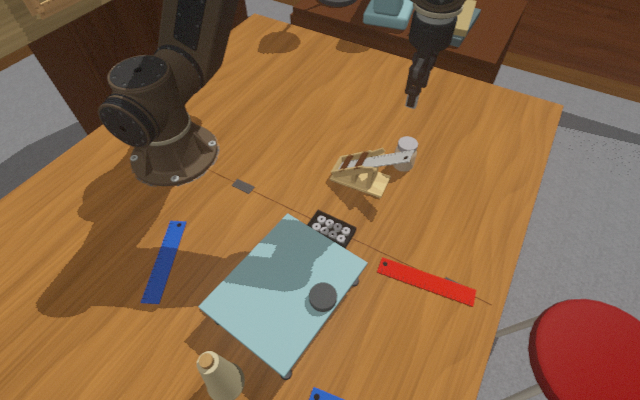

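The ruler's outer end is at pocket x = 220 mm, so it is fully home, under both straps and centred. The bystanders haven't moved, so I'm handing in.

```bash
python3 -c "
from workcell import robot
print(robot.job_done())"
```

```text
the job is handed in; nothing more can be done
None
```

The ruler is in its stand under both straps and fully home against the stop, released at about 22 s on the robot's clock; the cone, tray, weight and jar look unmoved in the cameras, and the job is handed in (no verdict was returned).

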